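# Set up a squeegee for dressing: stand it in the slot, feed four clicks

### The arm

A 7-joint arm with a two-finger parallel gripper is mounted at the origin on the work surface. World frame = base frame: x ahead of the robot, y to its left, z up, the work surface at z = 0. Lengths are in mm, angles in degrees, forces in N, time in s.
With the tool pointing down it reaches from about 350 to 900 mm from the base axis. Payload 19.9 kg.
Tool frame: the origin (TCP) lies midway between the tips of the shut fingers; the grasp point (between the pads) lies robot.grip_point_offset behind it (robot.grip_point_offset is the distance from the TCP to the grasp point, in mm); z points along the fingers, y is the line along which they close (so a half turn about z gives the same grasp; the last joint's range is limited). The gripper opens to 85 mm and grips with 20 to 120 N. Pads are 22 mm wide; open, the fingers measure 114 mm over their backs; the gripper's body (76 mm by 85 mm) begins 54 mm behind the grasp point. The pads swing forward as they close: fully open they stand 13 mm farther back than shut.
Start: joints at [-72.279, 23.915, -0.59, 92.452, 0.269, 63.638, -3.037], TCP at [214.769, 586.92, 231.26] pointing down, gripper open.
Joint ranges: [-161.28, 161.28], [-22.2, 115.67], [-73.04, 71.86], [3.21, 147.25], [-68.34, 248.33], [10.77, 114.83], [-161.83, 161.83]. Speed limits (degrees/s): [108.29, 108.29, 136.94, 136.94, 172.46, 172.46, 172.46].

### API

Orientations are given as a 3x3 rotation matrix whose columns are the frame's x, y, z axes.
In Python, from plant import status, grab_frame, robot gives the robot as it stands.
- The arm moves only by the shell command python3 -m crank 'ROWS' [FORCE]. ROWS is JSON, a list of rows, each a list of 7 numbers: the shift along the tool's x, y, z in mm, then the turn, a rotation vector about the tool's x, y, z in degrees, then the opening, from -1 (shut) to 1 (fully open). A call has 1 to 5 rows; each row is the pose to reach, as a shift and turn from the pose commanded when the call began, along the tool's axes at that moment; what a row does not reach only later rows make up. A row lasts 1/8 s, in which the tool goes at most 62.5 mm and 10.7 degrees, less where a joint would pass 70% of its speed; a pose out of reach is approached as far as the arm can. A call with a gripper value outside its range is refused whole. The fingers move at their own pace and stop on an object; FORCE is the grip in N (left out, the last holds). Time passes only in rows, so rows that repeat a pose let the fingers close. It gives the time, the measured TCP pose, the force, the opening and the grip force at its end, in the units of the state.
- status.get_state(): the state, without advancing time (a new reading comes with each control period).
- grab_frame(name): name is "scene" or "top" or "wrist"; returns a dict with "color" (384x512x3 uint8, red, green, blue), "range_z" (384x512 float32, mm along the optical axis (not along the pixel's ray), 0 where there is no reading), "vertical_fov" (degrees; the focal length in pixels is half the picture's height over the tangent of half this angle, whatever the lens; pixels are square), "cx", "cy" (the principal point, pixels), "k1" (the pictures are not rectified: a ray, as slopes to the right and down, at radius r is drawn at 1 + k1 r^2 times it, then the intrinsics apply), "rvec" (rotation vector, rad) and "tvec" (3), from world to camera coordinates, as OpenCV has them. Camera axes: x right, y down, z forward; pixel columns grow to the right and rows downward; lengths in mm; the calibration is good to about 2 mm. A picture is of the moment at which its call begins.
- robot.hand_in(): hands the job in; it is judged then, once.
The state is a dict: "time": time; "joints": joint angles; "joint_vel": joint speeds; "effort": joint torques, N m; "eef_pos": TCP position; "orientation": TCP orientation; "force": force on the tool from outside, world axes, zero at the start; "wrist_torque": the same for the moment, N m; "grip_width": finger opening in mm; "finger_force": force on a finger pad.
Only numpy, scipy, OpenCV 4.12 (cv2) and the standard library are available. Lean on these libraries where they do the work, as an engineer would, in place of code of your own. Each camera call takes 0.05 s, during which the arm holds its last target. There are 200 camera calls.

### The job

Take the short aluminium squeegee from its slanted stand, tip its rubber edge into the slot of the dresser and straighten it so that it stands upright, fully down in the slot. Then turn the dresser's feed dial exactly four clicks clockwise (seen from above) from where it stands, and let go. Leave the pots and tools around where they are.

Things in the scene. Friction and masses are not known exactly. Their poses are not given: they have to be found in the camera images.
- squeegee_mid (a point): Middle (half-way up, half-way along) of the short hand squeegee: 150 mm long along its y, 75 mm high along its z (z points from the rubber edge to the top of the holder). The lower 36 mm is a rubber strip 8 mm thick (along x), the upper 39 mm an aluminium holder 14 mm thick. 0.22 kg within a factor 0.8 to 1.3. It starts rubber down in the stand, leaning 20 degrees (top towards the robot); both ends alike. The holder is the place to grip, across its thickness.
- squeegee_edge (a point): Middle of the squeegee's lower rubber face, 37.5 mm below squeegee_mid along its z. Same axes.
- stand: Fixed wooden stand, base 140 x 170 mm, 12 mm thick; origin at the centre of its underside (base middle 12 mm to -x of it), y along the squeegee. Two slanted plywood cradles, 26 mm wide, 56 mm either side of the middle, with backs that reach 62 mm up the squeegee's -x side and lips 14 mm up its +x side; the 86 mm between them is open, so that fingers can go in on both sides at the squeegee's middle. The squeegee's edge rests 34 mm above the table; draw it out along its own z.
- dresser: Squeegee dresser, fixed: base 130 (x) x 330 (y) x 20 mm, origin at the centre of its underside. The slot for the squeegee lies along y at its +y end, centred at y = +78 mm; the blue dial housing (110 x 120 mm, top 62 mm above the table) at its -y end, centred at y = -90 mm.
- slot_floor (a point): Middle of the slot's floor, 22 mm above the table, axes as the dresser's (y along the slot). Slot 10.5 mm wide (x) and 172 mm long between end cheeks 26 mm high. On +x a plain upright fence rises 32 mm above the floor; on -x a jaw rises 18 mm straight and then flares outward at 45 degrees to 28 mm, so the rubber can enter leaning towards -x and then be straightened. Seated, the rubber stands on the floor and the squeegee rises 75 mm above it.
- dial (a joint): Angle of the feed dial, rad; grows clockwise seen from above. It clicks at every 0.5236 rad (30 degrees, 12 clicks per turn), at rest only at whole multiples 0 to 7, stopped just beyond both ends; it starts at a multiple from 0 to 3. A sprung detent holds each click (about 0.11 N m to leave it) and pulls the released dial to the nearest click.
- dial_grip (a point): On the dial's upright axis, at the middle height to grip, 83.5 mm above the table: a round fluted black knob 42 mm across and 30 mm high, its top 15 mm above this point, on a flat aluminium skirt 60 mm across whose top is 15 mm below it. The squeegee's nearest end is about 93 mm away when seated. Turns with the dial.
- dial_mark (a point): End of the dial's pointer line, on the skirt's top, 28 mm from the dial's axis. The housing has eight white pips round the dial, one for each click position.
- pot: Bystander, leave alone: small closed ink pot, 54 mm across, 50 mm high. Origin at the middle of its underside.
- spatula: Bystander, leave alone: ink spatula lying flat on the robot's side of the table. Origin at the underside near its middle.
- tub: Bystander, leave alone: closed ink tub, 90 mm across, 100 mm high. Origin at the middle of its underside.
- cup: Bystander, leave alone: clear plastic cup, 76 mm across the rim, 100 mm high. Origin at the middle of its underside.
- tape: Bystander, leave alone: roll of paper tape lying flat, 100 mm across, 48 mm high. Origin at the middle of its underside.
- flask: Bystander, leave alone: green bottle, 70 mm across, 200 mm high. Origin at the middle of its underside.
- long_squeegee: Bystander, leave alone: long wooden squeegee, 300 mm, lying flat at the table's left side; not the one to dress. Origin at the middle of its underside.
There are look-alikes about, which are no part of the job. Leave any orange or yellow look-alike of the part that bears squeegee_mid alone.

How it is judged (in metres and radians):
On the way, in this order (a step that is already met when the one before it is completed fails the run):
1. the squeegee stands upright, fully down in the dresser's slot (z of squeegee_edge in the frame of slot_floor between -0.004 and 0.003 m and x of squeegee_edge in the frame of slot_floor between -0.006 and 0.006 m and y of squeegee_edge in the frame of slot_floor between -0.02 and 0.02 m and angle between squeegee_mid's own z axis and vertical below 0.17 rad), for 0.2 s.
2. the dial stands four clicks clockwise from its start (distance of dial_mark from where it was at the start of the episode between 0.0462 and 0.0505 m), for 0.3 s.
At the end, for the whole second after the job is handed in: The squeegee stands in the dresser's slot, rubber down on the floor (within 3 mm) and upright within 0.17 rad, lengthwise within 20 mm and crosswise within 6 mm of the slot's middle; the dial is at rest four clicks clockwise from where it started (within 0.3 click) (all of step 1 and all of step 2 and velocity of joint dial between -0.05 and 0.05 rad/s); the robot touches nothing.
It fails at once if a bystander is pushed more than 30 mm from its place (distance of any of pot, spatula, tub, cup, tape, flask, long_squeegee from where it was at the start of the episode above 0.03 m).
It also fails if it takes over 64 s, if anything falls off the work surface, if the arm or the gripper's body presses on something with over 40 N, if the wrist force passes 120 N, or if a joint passes its speed limit or range.

## Working session

There is one attempt and no reset: what is moved stays moved. The work goes in short steps, Python scripts to look and compute and a shell command to move; the robot and the scene stay as the last step left them, time stands still between calls to the robot, and variables do not carry over. Pictures are saved under pics/ and viewed, at most 10 in all, crops included, and the job is handed in when it is done.

```bash
ls; mkdir -p pics
cat > h.py <<'E'
import numpy as np, cv2
from plant import status, grab_frame, robot
def cam(f):
    h,w=f["color"].shape[:2]; fl=h/2/np.tan(np.radians(f["vertical_fov"])/2)
    R=cv2.Rodrigues(np.array(f["rvec"],float))[0]; t=np.array(f["tvec"],float).ravel()
    return fl,R,t
def rays(f,uv):
    fl,R,t=cam(f); uv=np.atleast_2d(np.array(uv,float))
    d=np.c_[(uv[:,0]-f["cx"])/fl,(uv[:,1]-f["cy"])/fl]; p=d.copy()
    for _ in range(20): p=d/(1+f["k1"]*(p**2).sum(1,keepdims=True))
    return -R.T@t, np.c_[p,np.ones(len(p))]   # cam centre, cam-frame rays (z=1)
def onplane(f,uv,z):
    fl,R,t=cam(f); c,r=rays(f,uv); w=r@R; return c+w*((z-c[2])/w[:,2])[:,None]
def cloud(f):
    fl,R,t=cam(f); h,w=f["range_z"].shape
    v,u=np.mgrid[:h,:w]; c,r=rays(f,np.c_[u.ravel(),v.ravel()])
    P=(r*f["range_z"].reshape(-1,1)-t)@R
    P[f["range_z"].ravel()==0]=np.nan
    return P.reshape(h,w,3)
def project(f,P):
    fl,R,t=cam(f); q=np.atleast_2d(P)@R.T+t; p=q[:,:2]/q[:,2:]; p=p*(1+f["k1"]*(p**2).sum(1,keepdims=True))
    return p*fl+[f["cx"],f["cy"]]
def save(f,name,s=1.5): cv2.imwrite("pics/"+name,cv2.resize(f["color"][:,:,::-1],None,fx=s,fy=s,interpolation=cv2.INTER_CUBIC))
E
python3 - <<'E'
from h import *
import pickle
for n in ["top","scene"]:
    f=grab_frame(n); save(f,n+"0.png"); pickle.dump(f,open(n+"0.pkl","wb"))
    print(n,f["vertical_fov"],f["k1"],rays(f,[0,0])[0])
s=status.get_state(); print(s); print(robot.grip_point_offset)
E
```

```text
pics
top 57.89666090839962 0.025259811888732553 [ 491.30772295  104.26956875 1307.41988456]
scene 44.73823484111651 -0.14036421276814742 [1354.8133877  -654.20062491 1177.00015332]
{'time': 0.1, 'joints': array([-72.27749974,  23.9462384 ,  -0.5893578 ,  92.48119034,
         0.26919598,  63.63790942,  -3.03745853]), 'joint_vel': array([-0.06821011, -0.01553797, -0.02119351, -0.0148326 , -0.02927983,
       -0.10784331,  0.008937  ]), 'effort': array([ 8.46442017e-04, -8.65819216e+01,  6.79497086e-01, -4.35632873e+01,
        1.91799738e-02,  4.95733562e-03,  2.66205319e-05]), 'eef_pos': array([214.70204605, 586.63910881, 230.71175422]), 'orientation': array([[-9.39085133e-01,  3.43684484e-01, -2.96519930e-04],
       [ 3.43684600e-01,  9.39084520e-01, -1.07680346e-03],
       [-9.16233665e-05, -1.11311946e-03, -9.99999376e-01]]), 'force': array([-0.42307727,  0.28574986, -0.38774453]), 'wrist_torque': array([ 0.07368817, -0.07255887,  0.02850862]), 'finger_force': 0.0, 'grip_width': 85.33712898649068}
18.700000000000003
```

View pics/top0.png

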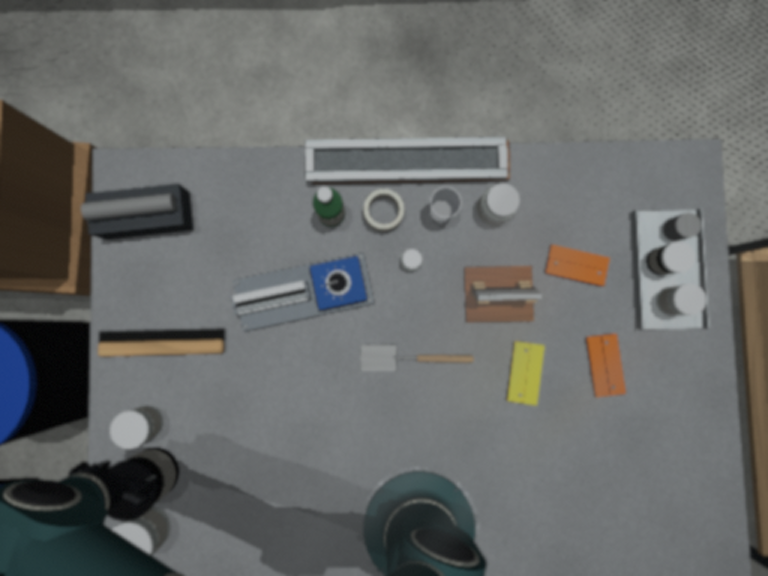

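View pics/scene0.png

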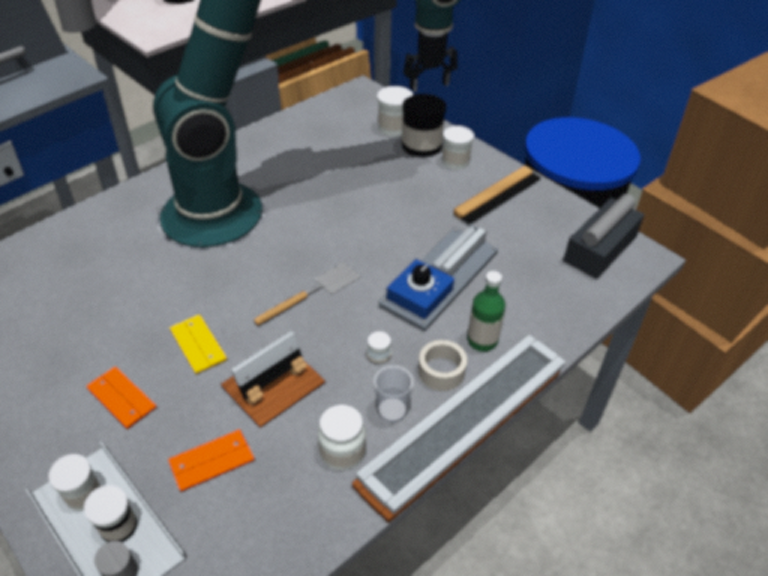

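The top view (×1.5 scale) shows the stand with the squeegee at about (500,293), the dresser at (303,292) with its blue housing at (339,283), the pot at (411,260) and the spatula at (417,358). The scene view shows the same layout. Next I measure these with masks and depth.

```bash
cat > m.py <<'E'
from h import *
import pickle
f=pickle.load(open("top0.pkl","rb")); C=cloud(f); hsv=cv2.cvtColor(f["color"],cv2.COLOR_RGB2HSV)
def rect(mask,z,name):
    mask=mask.astype(np.uint8); cs=cv2.findContours(mask,0,cv2.CHAIN_APPROX_NONE)[0]; c=max(cs,key=cv2.contourArea)[:,0]
    P=onplane(f,c,z)[:,:2].astype(np.float32); (ce,sz,a)=cv2.minAreaRect(P); print(name,np.round(ce,1),np.round(sz,1),round(a,2)); return ce
H,S,V=cv2.split(hsv); yy,xx=np.mgrid[:384,:512]
reg=lambda x0,x1,y0,y1:(xx>x0)&(xx<x1)&(yy>y0)&(yy<y1)
print("table z",np.nanmedian(C[250:260,250:260,2]))
hi=C[...,2]
rect((H>105)&(H<125)&(S>150)&reg(195,255,160,220),62,"housing")
rect((hi>12)&reg(150,252,160,225),20,"dresser by depth")
rect((H<15)&(S>70)&reg(300,362,170,220),12,"stand brown")
rect((hi>8)&reg(300,370,170,220),12,"stand depth")
for nm,r,lo in [("squeegee top",reg(308,366,180,212),70),("dial knob",reg(195,255,160,220),80),("pot",reg(262,286,160,184),40)]:
    m=(hi>lo)&r; p=C[m]; print(nm,m.sum(),np.round(p.mean(0),1),np.round(np.percentile(p,[2,98],axis=0),1).tolist()); 
    if m.sum()>5: rect(m,np.median(p[:,2]),nm)
m=(hi>50)&reg(308,366,175,215);p=C[m]; c,u,vt=np.linalg.svd(p-p.mean(0)); print("plane fit",u,vt)
E
python3 m.py
python3 - <<'E'
import cv2
a=cv2.imread('pics/top0.png'); 
a=cv2.resize(a[235:340,220:560],None,fx=2.35,fy=2.35,interpolation=cv2.INTER_CUBIC); cv2.imwrite('pics/top0c.png',a)
E
```

```text
table z 1.1466028838010336
housing [596.8 183.9] [103.  112.2] 10.95
dresser by depth [580.9 277.7] [129.9 340.7] 10.99
stand brown [ 599.2 -212.5] [ 67.8 165.1] 1.88
stand depth [ 566.9 -223.7] [188.1 139. ] 88.85
squeegee top 312 [ 558.4 -213.3   97.2] [[544.1, -284.9, 74.6], [572.1, -142.8, 109.3]]
squeegee top [ 556.  -213.2] [150.3  27.9] 88.85
dial knob 116 [598.3 183.3  98.6] [[578.6, 164.6, 89.9], [616.6, 202.9, 103.6]]
dial knob [599.1 183.7] [38.3 42. ] 89.15
pot 137 [654.3   5.3  50.5] [[632.6, -16.4, 44.2], [676.5, 27.3, 55.5]]
pot [654.8   5.7] [43.8 44.1] 88.63
plane fit [865.06472143 372.63089607 116.3434705 ] [[ 0.00553727 -0.99984176  0.01690538]
 [ 0.42868521 -0.01289997 -0.90336182]
 [-0.90343695 -0.01224924 -0.42854594]]
```

View pics/top0c.png

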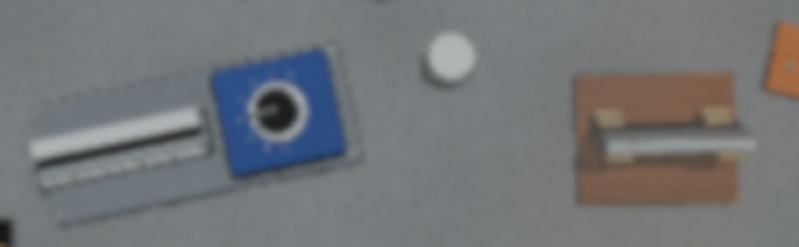

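The crop shows the fence (white, the +x side) and jaw of the slot on the left, the blue housing with its black knob at (277,110), and the squeegee on the brown stand at (675,140). That puts the dresser yaw at about 11° and the stand yaw at about 0°. I'll move above the stand and look with the wrist camera.

```bash
cat > tgt.py <<'E'
import sys; from h import *
from scipy.spatial.transform import Rotation as Ro
def Rt(yaw,lean):
    Rs=Ro.from_euler('ZY',[yaw,-lean],degrees=True).as_matrix()  # squeegee axes, top towards -x by lean
    return np.c_[Rs[:,1],Rs[:,0],-Rs[:,2]]
def rel(p,R):
    s=status.get_state(); R0=np.array(s["orientation"]); d=R0.T@(np.array(p)-s["eef_pos"])
    w=np.degrees(Ro.from_matrix(R0.T@R).as_rotvec())
    return np.round(d,1).tolist(),np.round(w,2).tolist(),"rows %.1f"%max(np.linalg.norm(d)/62.5,np.linalg.norm(w)/10.7)
if __name__=="__main__":
    x,y,z,yaw,lean=map(float,sys.argv[1:6]); print(*rel([x,y,z],Rt(yaw,lean)))
E
python3 tgt.py 520 -213 320 0 0
```

```text
[-561.5, -646.1, -88.5] [-0.05, 0.04, 69.9] rows 13.8
```

```bash
python3 -m crank '[[-50,-58,-60,0,0,0,1],[-561.5,-646,-88.5,0,0,69.9,1],[-561.5,-646,-88.5,0,0,69.9,1],[-561.5,-646,-88.5,0,0,69.9,1],[-561.5,-646,-88.5,0,0,69.9,1]]'; python3 tgt.py 520 -213 320 0 0
```

```text
time: 0.72
eef_pos: [321.5, 305.7, 285.3]
orientation: [[-0.447, 0.894, -0.0], [0.894, 0.447, 0.0], [0.0, -0.0, -1.0]]
force: [2.1, 0.7, 1.8]
grip_width: 85.1
finger_force: 0.0
[-552.7, -54.6, -34.8] [-0.01, -0.01, 26.58] rows 8.9
```

```bash
python3 -m crank '[[-552,-54,-35,0,0,26.6,1],[-552,-54,-35,0,0,26.6,1],[-552,-54,-35,0,0,26.6,1],[-552,-54,-35,0,0,26.6,1],[-552,-54,-35,0,0,26.6,1]]'; python3 tgt.py 520 -213 320 0 0
```

```text
time: 1.35
eef_pos: [434.9, 15.3, 305.3]
orientation: [[-0.006, 1.0, 0.0], [1.0, 0.006, 0.0], [0.0, 0.0, -1.0]]
force: [0.9, 2.0, 0.6]
grip_width: 85.3
finger_force: 0.0
[-228.8, 83.7, -14.8] [0.03, -0.02, 0.34] rows 3.9
```

```bash
python3 -m crank '[[-229,84,-15,0,0,0,1],[-229,84,-15,0,0,0,1],[-229,84,-15,0,0,0,1],[-229,84,-15,0,0,0,1],[-229,84,-15,0,0,0,1]]'
python3 - <<'E'
from h import *; import pickle
f=grab_frame("wrist"); save(f,"w1.png"); pickle.dump(f,open("w1.pkl","wb")); print(rays(f,[0,0])[0], cam(f)[1][2])
E
```

```text
time: 1.98
eef_pos: [519.7, -215.3, 319.4]
orientation: [[-0.0, 1.0, -0.002], [1.0, 0.0, -0.003], [-0.003, -0.002, -1.0]]
force: [-1.1, 0.9, 0.3]
grip_width: 85.4
finger_force: 0.0
[ 520.65382246 -149.15454936  461.71997436] [-4.04286527e-04 -2.65597127e-01 -9.64084023e-01]
```

View pics/w1.png

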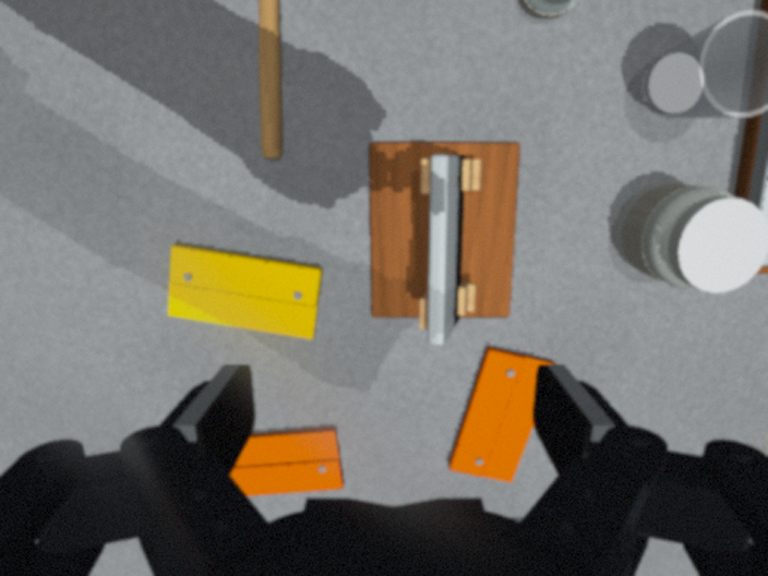

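The wrist view shows the squeegee's top strip from about (437,155) to (437,343) px, and the stand's corners at (370,142), (520,142), (372,317) and (510,318). I'll measure both.

Run:
```python
from h import *; import pickle
f=pickle.load(open("w1.pkl","rb")); hsv=cv2.cvtColor(f["color"],cv2.COLOR_RGB2HSV); H,S,V=cv2.split(hsv); C=cloud(f)
for r in (120,165,210): print(V[r,278:318].tolist(), S[r,278:318].tolist())
for r in (120,165,210): print(np.round(C[r,282:312,[0,2]].T,0).astype(int).tolist())
m=((S<70)&(V>105)).astype(np.uint8); yy,xx=np.mgrid[:384,:512]; m[(xx<280)|(xx>315)|(yy<98)|(yy>235)]=0
c=max(cv2.findContours(m,0,cv2.CHAIN_APPROX_NONE)[0],key=cv2.contourArea)[:,0]
print(cv2.minAreaRect(onplane(f,c,104.5)[:,:2].astype(np.float32)), c.min(0),c.max(0))
rows=np.arange(112,195); L=np.array([[xx[r][m[r]>0].min()-.5,r] for r in rows]); p=onplane(f,L,102.1); k=np.polyfit(p[:,1],p[:,0],1); print("left edge x(y)",k, np.polyval(k,-213))
b=((H<15)&(S>90)).astype(np.uint8); b[(xx<235)|(xx>355)|(yy<85)|(yy>220)]=0
c=max(cv2.findContours(b,0,cv2.CHAIN_APPROX_NONE)[0],key=cv2.contourArea)[:,0]; print("stand",cv2.minAreaRect(onplane(f,c,12)[:,:2].astype(np.float32)))
```

```text
[86, 92, 115, 136, 146, 149, 145, 139, 126, 114, 124, 133, 139, 139, 141, 141, 142, 155, 171, 179, 164, 145, 132, 135, 133, 128, 110, 81, 62, 105, 164, 204, 217, 212, 194, 180, 176, 196, 213, 217] [169, 152, 135, 116, 117, 110, 107, 97, 67, 13, 10, 13, 11, 13, 11, 14, 16, 13, 12, 13, 14, 14, 14, 15, 12, 14, 9, 3, 45, 87, 106, 103, 101, 103, 104, 105, 107, 107, 105, 109]
[83, 86, 87, 84, 92, 89, 90, 100, 128, 167, 192, 199, 202, 202, 207, 211, 213, 207, 192, 166, 144, 135, 133, 132, 128, 114, 86, 54, 41, 77, 123, 153, 160, 160, 157, 161, 163, 169, 172, 169] [175, 166, 179, 182, 158, 169, 147, 66, 12, 11, 13, 12, 13, 15, 14, 15, 16, 12, 15, 14, 14, 11, 13, 12, 14, 18, 15, 24, 62, 149, 168, 167, 167, 166, 169, 169, 169, 169, 166, 163]
[143, 157, 180, 186, 171, 142, 124, 128, 150, 170, 177, 180, 180, 182, 184, 190, 189, 176, 152, 132, 126, 123, 118, 109, 89, 59, 68, 102, 145, 171, 178, 168, 157, 156, 154, 158, 154, 156, 150, 148] [134, 123, 112, 111, 109, 113, 72, 24, 3, 9, 14, 11, 14, 13, 10, 13, 13, 16, 18, 15, 14, 12, 11, 14, 11, 13, 71, 98, 109, 115, 117, 120, 132, 139, 142, 139, 139
[... 644 characters left out ...]
 49], [581, 42], [583, 37], [588, 13], [590, 10], [591, 11]]
[[545, 86], [546, 88], [548, 88], [549, 88], [549, 102], [550, 102], [551, 103], [553, 104], [554, 104], [555, 104], [556, 105], [557, 105], [558, 104], [559, 107], [561, 103], [562, 101], [564, 96], [566, 92], [568, 86], [570, 81], [572, 78], [576, 57], [578, 51], [580, 45], [583, 38], [588, 11], [590, 10], [591, 12], [592, 13], [594, 12]]
((562.4315795898438, -220.47714233398438), (42.81841278076172, 156.78536987304688), 0.8843188881874084) [280 102] [315 235]
left edge x(y) [6.30954915e-03 5.48414300e+02] 547.0703664760013
stand ((567.04443359375, -213.87660217285156), (137.8103790283203, 166.08058166503906), 0.1097593680024147)
```

```bash
python3 tgt.py 539 -214 147 0 20
```

```text
[-0.9, 19.7, 172.3] [-20.1, 0.04, 0.16] rows 2.8
```

```bash
python3 -m crank '[[-1,15,60,-10,0,0,1],[-1,20,120,-20,0,0,1],[-1,20,172,-20,0,0,1],[-1,20,172,-20,0,0,1]]'
python3 - <<'E'
from h import *; import pickle
f=grab_frame("wrist"); save(f,"w2.png"); pickle.dump(f,open("w2.pkl","wb"))
E
python3 tgt.py 566.3 -214 71.6 0 20
```

```text
time: 2.52
eef_pos: [537.6, -210.3, 145.2]
orientation: [[-0.006, 0.942, 0.337], [1.0, 0.005, 0.005], [0.003, 0.337, -0.942]]
force: [0.3, -0.3, 2.0]
grip_width: 85.2
finger_force: 0.0
[-3.2, -0.4, 80.5] [-0.18, -0.22, 0.32] rows 1.3
```

View pics/w2.png

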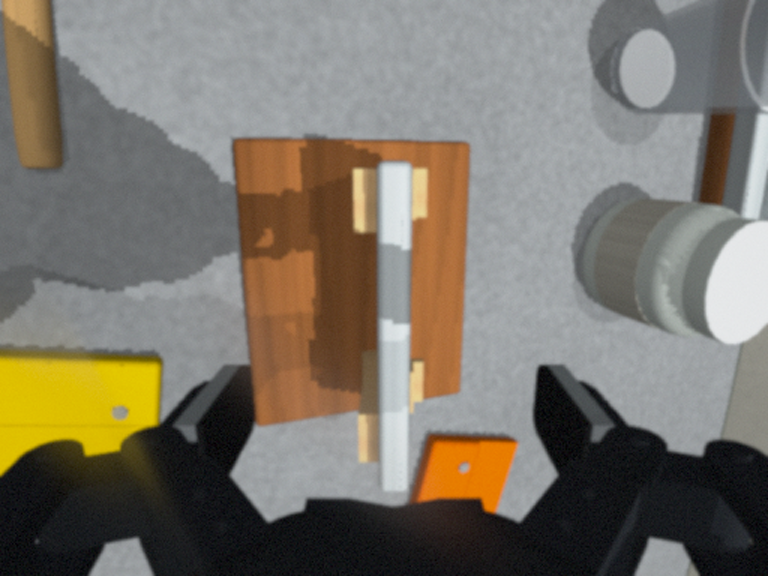

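The squeegee strip is at column 395 and rows 162–490. It is centred between the fingers, whose midpoint is also about 395. I'll descend and grip.

```bash
python3 -m crank '[[-3,0,40,0,0,0,1],[-3,0,80,0,0,0,1],[-3,0,80,0,0,0,1],[-3,0,80,0,0,0,0],[-3,0,80,0,0,0,-1]]' 60; python3 -m crank '[[0,0,0,0,0,0,-1],[0,0,0,0,0,0,-1],[0,0,0,0,0,0,-1],[0,0,0,0,0,0,-1]]'
```

```text
time: 3.2
eef_pos: [568.3, -215.0, 75.1]
orientation: [[-0.006, 0.939, 0.345], [1.0, 0.006, 0.002], [-0.001, 0.345, -0.939]]
force: [-0.4, 0.2, 0.2]
grip_width: 51.6
finger_force: 0.0
time: 3.7
eef_pos: [565.9, -215.0, 72.7]
orientation: [[-0.005, 0.94, 0.34], [1.0, 0.005, 0.003], [0.001, 0.34, -0.94]]
force: [-15.9, 2.6, 13.4]
grip_width: 13.0
finger_force: 60.6
```

```bash
python3 -m crank '[[0,0,-25,0,0,0,-1],[0,0,-60,0,0,0,-1],[0,0,-120,0,0,0,-1],[0,0,-150,0,0,0,-1],[0,0,-150,0,0,0,-1]]'
python3 - <<'E'
from h import *; import pickle
f=grab_frame("wrist"); save(f,"w3.png"); pickle.dump(f,open("w3.pkl","wb"))
E
python3 tgt.py 460 0 280 11 20
```

```text
time: 4.32
eef_pos: [516.4, -215.3, 215.6]
orientation: [[-0.006, 0.939, 0.345], [1.0, 0.005, 0.002], [0.0, 0.345, -0.939]]
force: [-0.0, -0.6, -3.4]
grip_width: 13.4
finger_force: 59.1
[215.1, -29.0, -80.6] [0.08, 3.62, -10.0] rows 3.7
```

View pics/w3.png

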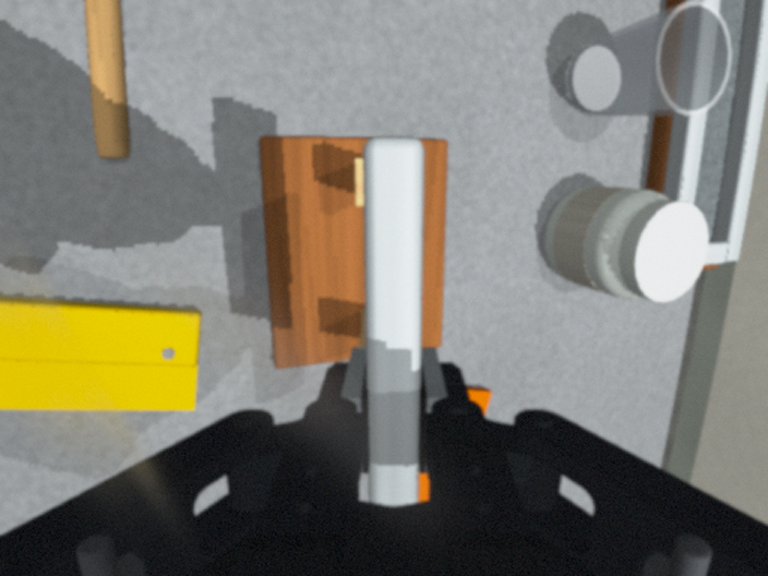

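The squeegee is held; its strip runs over columns 367–422 and rows 140–500, and the stand is empty. Now I find its pose in the tool frame.

Run:
```python
from h import *; import pickle
f=pickle.load(open("w3.pkl","rb")); s=status.get_state(); R0=np.array(s["orientation"]); p0=np.array(s["eef_pos"])
C=(cloud(f)-p0)@R0   # tool frame
m=np.zeros((384,512),bool); m[110:225,250:276]=1
P=C[m]; A=np.c_[P[:,:2],np.ones(len(P))]; P=P[np.isfinite(P).all(1)]; A=np.c_[P[:,:2],np.ones(len(P))]
k=np.linalg.lstsq(A,P[:,2],rcond=None)[0]; print("top plane z=ax+by+c",k, np.median(P[:,2]))
zt=-35.0
hsv=cv2.cvtColor(f["color"],cv2.COLOR_RGB2HSV)
def tool(uv,zt):
    c,r=rays(f,uv); w=r@cam(f)[1]@R0; c=(c-p0)@R0; return c+w*((zt-c[2])/w[:,2])[:,None]
for zt in (k[2],-36.):
  print(np.round(tool([[262,92.5],[246,333],[262,333]],zt),1))
  print(np.round(tool([[244.5,120],[281.5,120],[245.5,220],[280,220]],zt),1))
print(hsv[85:100,262,2],hsv[322:345,262,2], hsv[120,238:290,2],hsv[215,238:290,2])
```

```text
top plane z=ax+by+c [-1.45974204e-03  7.80314691e-03 -3.52604033e+01] -35.306038435628906
[[ 70.6   1.3 -35.3]
 [-23.1  -5.4 -35.3]
 [-23.1   1.1 -35.3]]
[[ 61.8  -4.6 -35.3]
 [ 61.7   7.8 -35.3]
 [ 26.2  -4.8 -35.3]
 [ 26.2   7.8 -35.3]]
[[ 70.6   1.3 -36. ]
 [-22.5  -5.4 -36. ]
 [-22.5   1.1 -36. ]]
[[ 61.8  -4.6 -36. ]
 [ 61.8   7.8 -36. ]
 [ 26.5  -4.8 -36. ]
 [ 26.4   7.7 -36. ]]
[166 168 165 163 162 148 149 170 191 203 214 219 223 229 231] [196 195 195 197 197 195 197 196 196 196 198 197 197 194 172 128  79  47
  40  36  40  33  27] [231 236 233 219 178 139 147 162 178 193 204 215 224 229 230 231 229 232
 233 232 232 233 232 233 233 233 233 233 234 234 235 235 236 237 239 239
 236 234 232 227 223 215 203 180 165 167 166 172 170 164 167 171] [102  96 104 107 114 112 120 143 160 175 187 202 216 223 227 228 229 229
 231 231 231 231 230 231 230 231 233 234 235 235 236 237 236 238 238 238
 236 234 230 227 219 201 174 169 174 178 179 177 180 176 182 178]
```

```bash
python3 tgt.py 478 331 280 11 0
```

```text
[546.0, -10.1, -73.6] [20.02, 1.84, -10.53] rows 8.8
```

```bash
python3 -m crank '[[40,-5,-40,5,0.5,-2,-1],[546,-10,-73.5,20,1.8,-10.5,-1],[546,-10,-73.5,20,1.8,-10.5,-1],[546,-10,-73.5,20,1.8,-10.5,-1],[546,-10,-73.5,20,1.8,-10.5,-1]]'; python3 tgt.py 478 331 280 11 0
```

```text
time: 5.0
eef_pos: [487.8, 75.8, 262.4]
orientation: [[-0.19, 0.982, -0.003], [0.982, 0.19, -0.002], [-0.001, -0.003, -1.0]]
force: [0.8, -0.3, -3.1]
grip_width: 13.3
finger_force: 59.5
[252.4, 38.9, -18.0] [-0.2, 0.06, -0.02] rows 4.1
```

```bash
python3 -m crank '[[252,39,-18,0,0,0,-1],[252,39,-18,0,0,0,-1],[252,39,-18,0,0,0,-1],[252,39,-18,0,0,0,-1],[252,39,-18,0,0,0,-1]]';  python3 -m crank '[[0,0,0,0,0,0,-1]]'
python3 - <<'E'
from h import *; import pickle
f=grab_frame("wrist"); save(f,"w4.png"); pickle.dump(f,open("w4.pkl","wb"))
E
```

```text
time: 5.62
eef_pos: [477.0, 333.2, 278.9]
orientation: [[-0.196, 0.981, -0.004], [0.981, 0.196, -0.002], [-0.001, -0.005, -1.0]]
force: [0.2, -0.2, -3.6]
grip_width: 13.1
finger_force: 59.5
time: 5.75
eef_pos: [478.6, 328.2, 279.8]
orientation: [[-0.19, 0.982, -0.003], [0.982, 0.19, -0.003], [-0.002, -0.004, -1.0]]
force: [0.7, -0.9, -2.4]
grip_width: 13.5
finger_force: 59.5
```

View pics/w4.png

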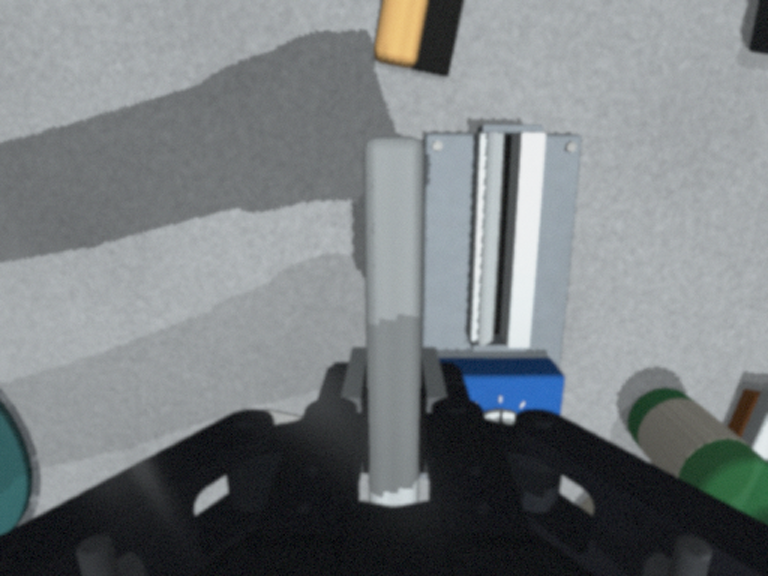

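The picture shows the slot's dark gap from about (512,150) to (503,345), with the white fence to its right, the flared jaw to its left, and end cheeks at rows 128 and 350. I'll extract edges and cast rays.

Run:
```python
from h import *; import pickle
f=pickle.load(open("w4.pkl","rb")); s=status.get_state(); R0=np.array(s["orientation"]); p0=np.array(s["eef_pos"])
V=cv2.cvtColor(f["color"],cv2.COLOR_RGB2GRAY).astype(float)
for r in (110,160,215): print(r,[int(v) for v in V[r,310:368]])
C=cloud(f)
for r in (110,160,215): print(np.round(C[r,312:366:2,2]).astype(int).tolist())
a=np.radians(11); ex=np.array([np.cos(a),np.sin(a)]); ey=np.array([-np.sin(a),np.cos(a)])
F=[];J=[];B=[]
for r in range(100,222,4):
    g=np.diff(cv2.GaussianBlur(V[r:r+1,:],(5,1),0)[0]); i=333+np.argmax(g[333:352]); F.append([i+.5,r])   # dark->white
    j=325+np.argmin(g[325:i]); J.append([j+.5,r])
    k=i+3+np.argmin(g[i+3:i+22]);B.append([k+.5,r])
for nm,L,z in (("fence face",F,54),("jaw straight top",J,40),("fence back",B,54)):
    P=onplane(f,L,z)[:,:2]; k=np.polyfit(P[:,1],P[:,0],1); res=P[:,0]-np.polyval(k,P[:,1]); g=abs(res)<2; k=np.polyfit(P[g,1],P[g,0],1)
    print(nm,"x at y=348:",np.polyval(k,348),"yaw",-np.degrees(np.arctan(k[0])),res.std())
col=[(int(v)) for v in V[78:100,340]]; print("rows78-100 col345",[int(v) for v in V[78:100,345]],"rows 222-245 c336",[int(v) for v in V[222:246,336]],[int(v) for v in V[222:246,346]])
# base outline
```

```text
110 [166, 165, 166, 157, 134, 97, 70, 82, 121, 178, 223, 230, 220, 186, 161, 166, 179, 187, 190, 196, 197, 195, 197, 188, 159, 107, 61, 32, 27, 46, 67, 78, 84, 80, 81, 108, 169, 222, 236, 238, 238, 239, 238, 239, 238, 237, 238, 238, 238, 238, 235, 230, 209, 182, 167, 164, 164, 163]
160 [169, 166, 147, 118, 86, 83, 130, 189, 228, 230, 209, 172, 164, 179, 185, 194, 195, 199, 198, 198, 190, 167, 123, 72, 34, 26, 43, 65, 77, 82, 80, 89, 124, 185, 223, 237, 238, 239, 238, 239, 238, 239, 239, 237, 237, 238, 238, 233, 219, 187, 165, 162, 162, 161, 162, 161, 164, 163]
215 [133, 94, 75, 111, 157, 210, 227, 221, 193, 166, 170, 182, 189, 193, 199, 197, 197, 189, 159, 111, 61, 33, 35, 55, 66, 79, 78, 83, 110, 159, 210, 230, 235, 234, 234, 234, 234, 234, 234, 235, 235, 234, 231, 223, 198, 170, 159, 158, 155, 154, 158, 156, 159, 161, 160, 159, 157, 161]
[22, 20, 22, 35, 41, 40, 39, 49, 49, 46, 44, 40, 23, 23, 22, 34, 44, 53, 55, 54, 53, 54, 54, 54, 55, 54, 20]
[20, 22, 30, 41, 41, 39, 49, 48, 45, 41, 22, 22, 21, 31, 41, 51, 52, 52, 55, 56, 55, 53, 54, 55, 20, 20, 19]
[24, 33, 40, 40, 47, 49, 47, 45, 42, 22, 23, 28, 39, 49, 54, 53, 54, 53, 54, 55, 53, 20, 20, 19, 20, 20, 20]
fence face x at y=348: 571.7677485746489 yaw 10.901501301133356 0.34214461775854776
jaw straight top x at y=348: 562.2858998907752 yaw 10.952857379392006 0.3612466515899338
fence back x at y=348: 590.8949550019856 yaw 10.883836443164268 0.3454139420855405
rows78-100 col345 [157, 140, 125, 120, 121, 137, 153, 161, 160, 140, 116, 90, 83, 83, 85, 87, 86, 89, 86, 89, 90, 90] rows 222-245 c336 [79, 81, 79, 79, 76, 80, 78, 100, 134, 158, 156, 152, 131, 113, 109, 103, 84, 57, 42, 41, 41, 44, 45, 38] [233, 232, 233, 232, 232, 233, 231, 231, 227, 213, 182, 156, 128, 111, 105, 101, 80, 59, 46, 41, 43, 44, 41, 40]
```

Run:
```python
from h import *; import pickle
f=pickle.load(open("w4.pkl","rb"))
P=onplane(f,[[342,88.5],[335,229.8]],48); print(P, np.linalg.norm(P[0]-P[1])); M=P.mean(0)
a=np.radians(10.95); ey=np.array([-np.sin(a),np.cos(a)]);ex=np.array([np.cos(a),np.sin(a)])
y0=M[1]; x0=567.0-np.tan(a)*(y0-348); print("slot mid seen",x0,y0)
s=np.array([x0,y0])
for off in (-1.5,-2.5): print(off, s+ex*off+ey*3)
print("dial from slot", s-168*ey)
```

```text
[[551.19081583 432.36853419  48.        ]
 [585.78546502 264.13249301  48.        ]] 171.7560924788381
slot mid seen 566.9515319246768 348.2505136015968
-1.5 [564.90898507 350.91096513]
-2.5 [563.92719175 350.72101284]
dial from slot [598.8635169  183.30923552]
```

```bash
cat > e.py <<'E'
import sys; from tgt import *
# edge target: dresser x offset, height above slot floor, lean; also reports where the edge is now
S=np.array([566.5,348.3,22.]); YAW=10.95; T=np.array([-3,0,39.7])
a=np.radians(YAW); ex=np.array([np.cos(a),np.sin(a),0])
def now():
    s=status.get_state(); R0=np.array(s["orientation"]); e=np.array(s["eef_pos"])+R0@T-S
    F=np.array(s["force"]); c=np.array([ex,[-ex[1],ex[0],0],[0,0,1]])
    return "edge xyz in slot %s force %s lean %.2f"%(np.round(c@e,1),np.round(c@F,1),np.degrees(np.arcsin(R0[:,2]@ex)))
if __name__=="__main__":
    print(now())
    if len(sys.argv)>1:
        dx,h,lean=map(float,sys.argv[1:4]); R=Rt(YAW,lean); print(*rel(S+ex*dx+[0,0,h]-R@T,R))
E
python3 e.py -1 50 15
```

```text
edge xyz in slot [-90.1  -7.1 218.5] force [-1.3 -0.9 -2.4] lean -0.17
[7.5, 79.2, 169.6] [-15.17, 0.12, -0.05] rows 3.0
```

```bash
python3 -m crank '[[2,40,50,-7,0,0,-1],[7.5,79,110,-15.2,0,0,-1],[7.5,79,169.5,-15.2,0,0,-1],[7.5,79,169.5,-15.2,0,0,-1],[7.5,79,169.5,-15.2,0,0,-1]]'; python3 e.py -1 14 15
```

```text
time: 6.42
eef_pos: [556.0, 349.5, 113.5]
orientation: [[-0.188, 0.948, 0.257], [0.982, 0.182, 0.049], [-0.001, 0.262, -0.965]]
force: [0.9, -0.5, -1.7]
grip_width: 13.1
finger_force: 59.7
edge xyz in slot [ 0.3  0.2 53.2] force [ 0.8 -0.7 -1.7] lean 15.18
[-0.2, -11.4, 37.5] [0.18, 0.07, -0.1] rows 0.6
```

```bash
python3 -m crank '[[0,-4,13,0,0,0,-1],[0,-8,25,0,0,0,-1],[0,-11.4,34,0,0,0,-1],[0,-11.4,37.5,0,0,0,-1],[0,-11.4,37.5,0,0,0,-1]]'; python3 e.py 2 14 15;  python3 e.py -0.5 12 0
```

```text
time: 7.05
eef_pos: [554.9, 350.4, 73.1]
orientation: [[-0.189, 0.947, 0.259], [0.982, 0.183, 0.05], [-0.0, 0.264, -0.965]]
force: [8.4, 2.2, -4.2]
grip_width: 13.3
finger_force: 60.2
edge xyz in slot [-0.5  1.2 12.8] force [ 8.6  0.6 -4.2] lean 15.28
[-1.2, 2.9, -0.5] [0.28, 0.03, -0.02] rows 0.1
edge xyz in slot [-0.5  1.2 12.8] force [ 8.6  0.6 -4.2] lean 15.28
[-1.2, 10.2, 2.2] [15.28, 0.02, -0.02] rows 1.4
```

Light contact with the jaw (8.6 N in +x) shows that the edge is inside the slot mouth. I'll shift slightly towards the fence and straighten.

```bash
python3 e.py 0.3 13 0; python3 -m crank '[[-1,3.5,-0.2,4,0,0,-1],[-1,6,0.2,8,0,0,-1],[-1,8.5,0.7,12,0,0,-1],[-1,11,1.2,15.3,0,0,-1],[-1,11,1.2,15.3,0,0,-1]]'; python3 e.py 0.3 6 0
```

```text
edge xyz in slot [-0.5  1.2 12.8] force [ 8.6  0.6 -4.2] lean 15.28
[-1.2, 11.3, 1.5] [15.28, 0.02, -0.02] rows 1.4
time: 7.68
eef_pos: [565.4, 350.8, 74.0]
orientation: [[-0.189, 0.982, -0.002], [0.982, 0.189, -0.002], [-0.001, -0.003, -1.0]]
force: [-1.6, -0.8, -2.9]
grip_width: 13.0
finger_force: 60.9
edge xyz in slot [-0.7 -0.4 12.3] force [-1.7 -0.5 -2.9] lean -0.15
[0.4, 0.9, 6.3] [-0.15, 0.07, -0.07] rows 0.1
```

```bash
python3 -m crank '[[0,0.4,3,0,0,0,-1],[0,0.4,6,0,0,0,-1],[0,0.4,8,0,0,0,-1],[0,0.4,10,0,0,0,-1],[0,0.4,10,0,0,0,-1]]'; python3 e.py 0 0 0
```

```text
time: 8.3
eef_pos: [564.9, 351.2, 64.4]
orientation: [[-0.19, 0.982, -0.003], [0.982, 0.19, -0.002], [-0.001, -0.003, -1.0]]
force: [0.0, 0.8, -1.9]
grip_width: 13.2
finger_force: 60.9
edge xyz in slot [-1.1  0.1  2.7] force [ 0.2  0.7 -1.9] lean -0.17
[-0.2, 1.0, 2.7] [-0.17, 0.06, -0.02] rows 0.0
```

```bash
python3 -m crank '[[0,0,1,0,0,0,-1],[0,0,2,0,0,0,-1],[0,0,2,0,0,0,-1]]'; python3 -m crank '[[0,0,0.5,0,0,0,-1],[0,0,1,0,0,0,-1],[0,0,1,0,0,0,-1]]';python3 e.py
```

```text
time: 8.68
eef_pos: [565.1, 351.2, 62.5]
orientation: [[-0.19, 0.982, -0.003], [0.982, 0.19, -0.001], [-0.001, -0.003, -1.0]]
force: [0.4, -0.3, -2.0]
grip_width: 13.2
finger_force: 61.1
time: 9.05
eef_pos: [565.3, 351.3, 62.4]
orientation: [[-0.189, 0.982, -0.002], [0.982, 0.189, -0.001], [-0.0, -0.002, -1.0]]
force: [-4.1, -3.0, 10.7]
grip_width: 13.1
finger_force: 62.9
edge xyz in slot [-0.7  0.1  0.7] force [-4.6 -2.2 10.7] lean -0.14
```

Floor contact at +10.7 N, so the squeegee is seated. I'll open, wait, and lift straight up.

```bash
python3 -m crank '[[0,0,-0.5,0,0,0,-1],[0,0,-0.5,0,0,0,0],[0,0,-0.5,0,0,0,1],[0,0,-0.5,0,0,0,1],[0,0,-0.5,0,0,0,1]]'; python3 -m crank '[[0,0,-10,0,0,0,1],[0,0,-50,0,0,0,1],[0,0,-110,0,0,0,1],[0,0,-140,0,0,0,1],[0,0,-140,0,0,0,1]]'; python3 tgt.py 585 250 280 10.95 0
```

```text
time: 9.68
eef_pos: [565.0, 351.2, 62.0]
orientation: [[-0.19, 0.982, -0.003], [0.982, 0.19, -0.001], [-0.001, -0.003, -1.0]]
force: [0.1, 0.3, -0.2]
grip_width: 84.0
finger_force: 0.0
time: 10.3
eef_pos: [566.4, 351.9, 205.5]
orientation: [[-0.19, 0.982, 0.001], [0.982, 0.19, 0.002], [0.001, 0.001, -1.0]]
force: [-0.0, -0.6, -0.7]
grip_width: 85.2
finger_force: 0.0
[-103.5, -1.0, -74.7] [0.08, -0.07, -0.03] rows 2.0
```

```bash
python3 -m crank '[[-133,0,-95,0,0,0,1],[-133,0,-95,0,0,0,1],[-133,0,-95,0,0,0,1],[-133,0,-95,0,0,0,1],[-133,0,-95,0,0,0,1]]'; python3 -m crank '[[0,0,0,0,0,0,1]]'
python3 - <<'E'
from h import *; import pickle
f=grab_frame("wrist"); save(f,"w5.png"); pickle.dump(f,open("w5.pkl","wb"))
E
```

```text
time: 10.92
eef_pos: [590.3, 221.7, 296.3]
orientation: [[-0.19, 0.982, -0.004], [0.982, 0.19, -0.001], [-0.001, -0.004, -1.0]]
force: [-1.0, 0.2, 0.8]
grip_width: 85.3
finger_force: 0.0
time: 11.05
eef_pos: [590.2, 222.1, 296.1]
orientation: [[-0.191, 0.982, -0.004], [0.982, 0.191, -0.002], [-0.001, -0.004, -1.0]]
force: [0.4, 0.2, 1.0]
grip_width: 85.3
finger_force: 0.0
```

View pics/w5.png

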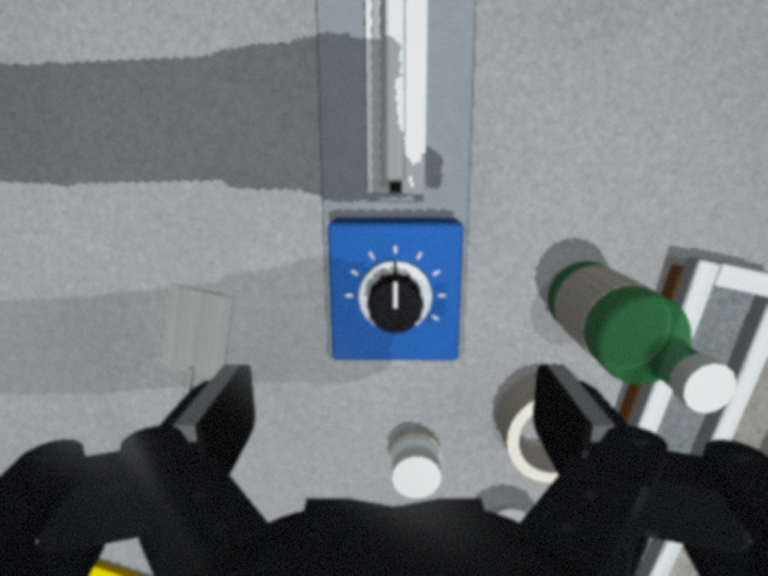

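Pips run clockwise from (348,296)=0 to (434,318)=7. The pointer is straight up at pip 3 (396,248), so the goal is pip 7. The squeegee stands in the slot along column 395. Next I check the dial centre and the wrist joint margin.

```bash
python3 - <<'E'
from h import *; import pickle
f=pickle.load(open("w5.pkl","rb")); s=status.get_state(); print(np.round(s["joints"],1))
V=cv2.cvtColor(f["color"],cv2.COLOR_RGB2HSV)[...,2]; yy,xx=np.mgrid[:384,:512]
m=((V<60)&(xx>235)&(xx<295)&(yy>180)&(yy<230)).astype(np.uint8)
m=cv2.morphologyEx(m,cv2.MORPH_CLOSE,np.ones((5,5)))
c=max(cv2.findContours(m,0,1)[0],key=cv2.contourArea); (ce,r)=cv2.minEnclosingCircle(c); print(ce,r,onplane(f,[ce],97), cv2.boundingRect(c))
C=cloud(f); p=C[(C[...,2]>88)&(xx>235)&(xx<295)&(yy>160)&(yy<235)]; print(p.mean(0),p.min(0),p.max(0))
print(project(f,[[598.8,183.4,98.5]])*1)
hs=C[(C[...,2]>70)&(xx>225)&(xx<300)&(yy<130)]; print("squeegee top z",np.percentile(hs[:,2],[50,90]),hs.mean(0))
E
python3 tgt.py 598.8 183.4 160 70.95 0;python3 tgt.py 598.8 183.4 160 10.95 0
```

```text
[-42.5  23.3  26.1  87.7 -10.5  71.8  -3.9]
(262.7893981933594, 200.68353271484375) 19.684757232666016 [[597.58969136 188.19793343  97.        ]] (246, 181, 35, 40)
[598.65444955 185.75202751  97.64648789] [577.76751251 163.60915921  88.03942701] [620.3556144  205.69859373 100.50772235]
[[263.02786124 205.25532139]]
squeegee top z [96.63598478 97.71370299] [569.60522599 334.76606309  96.5742441 ]
[-39.3, 1.5, 136.3] [-0.25, -0.07, -59.94] rows 5.6
[-39.3, 1.5, 136.3] [-0.24, 0.06, 0.06] rows 2.3
```

```bash
python3 -m crank '[[-10,0,30,0,0,-10,1],[-20,0,60,0,0,-20,1],[-30,1,90,0,0,-30,1],[-39,1.5,115,0,0,-40,1],[-39,1.5,136,0,0,-50,1]]'; python3 -m crank '[[0,0,0,0,0,-10,1],[0,0,0,0,0,-10,1],[0,0,0,0,0,-10,1]]'; python3 tgt.py 598.8 184 100 70.95 0; python3 tgt.py 598.8 184 70 70.95 0; python3 -c "
from h import *;print(np.round(status.get_state()['joints'],1))"
```

```text
time: 11.72
eef_pos: [599.0, 182.5, 159.6]
orientation: [[-0.877, 0.481, -0.004], [0.481, 0.877, -0.002], [0.002, -0.004, -1.0]]
force: [-0.0, 0.6, -0.4]
grip_width: 85.2
finger_force: 0.0
time: 12.1
eef_pos: [599.4, 183.0, 161.2]
orientation: [[-0.944, 0.33, -0.003], [0.33, 0.944, -0.001], [0.002, -0.002, -1.0]]
force: [0.5, 0.3, -1.2]
grip_width: 85.5
finger_force: 0.0
[0.7, 0.9, 61.2] [-0.12, -0.11, -0.24] rows 1.0
[0.7, 1.0, 91.2] [-0.12, -0.11, -0.24] rows 1.5
[-29.2  28.6  12.7  96.1  -7.2  56.2  56.7]
```

```bash
python3 -m crank '[[0.7,1,40,0,0,0,1],[0.7,1,75,0,0,0,1],[0.7,1,91,0,0,0,1],[0.7,1,91,0,0,0,1],[0.7,1,91,0,0,0,-1]]' 40; python3 -m crank '[[0,0,0,0,0,0,-1],[0,0,0,0,0,0,-1],[0,0,0,0,0,0,-1]]'; python3 tgt.py 598.8 184 70 10.95 0
```

```text
time: 12.72
eef_pos: [599.6, 184.0, 71.6]
orientation: [[-0.945, 0.327, -0.001], [0.327, 0.945, -0.001], [0.001, -0.001, -1.0]]
force: [-0.2, 0.4, 0.3]
grip_width: 70.0
finger_force: 0.0
time: 13.1
eef_pos: [599.3, 183.7, 71.4]
orientation: [[-0.945, 0.327, -0.001], [0.327, 0.945, -0.001], [0.001, -0.001, -1.0]]
force: [-4.0, -2.8, 10.2]
grip_width: 41.0
finger_force: 39.2
[0.5, 0.1, 1.4] [-0.11, -0.01, 59.96] rows 5.6
```

The knob is gripped (41 mm, 39 N). I'll turn it clockwise, which is +z about the tool axis.

```bash
python3 -m crank '[[0,0,0,0,0,10,-1],[0,0,0,0,0,20,-1],[0,0,0,0,0,30,-1],[0,0,0,0,0,40,-1],[0,0,0,0,0,50,-1]]';python3 -m crank '[[0,0,0,0,0,10,-1],[0,0,0,0,0,20,-1],[0,0,0,0,0,30,-1],[0,0,0,0,0,40,-1],[0,0,0,0,0,50,-1]]'; python3 -m crank '[[0,0,0,0,0,10,-1],[0,0,0,0,0,18,-1],[0,0,0,0,0,20,-1],[0,0,0,0,0,20,-1],[0,0,0,0,0,20,-1]]'; python3 tgt.py 598.8 184 70 -49.05 0; python3 -c "
from h import *;print(status.get_state()['wrist_torque'])"
```

```text
time: 13.72
eef_pos: [598.4, 182.8, 71.3]
orientation: [[-0.351, 0.936, -0.004], [0.936, 0.351, -0.002], [-0.0, -0.004, -1.0]]
force: [-11.3, -6.6, 16.2]
grip_width: 41.4
finger_force: 40.2
time: 14.35
eef_pos: [597.3, 182.9, 71.2]
orientation: [[0.491, 0.871, -0.006], [0.871, -0.491, -0.001], [-0.004, -0.005, -1.0]]
force: [-21.9, -6.9, 23.5]
grip_width: 41.4
finger_force: 41.0
time: 14.98
eef_pos: [597.0, 183.3, 71.2]
orientation: [[0.756, 0.655, -0.007], [0.655, -0.756, -0.001], [-0.006, -0.004, -1.0]]
force: [-23.2, -5.4, 28.2]
grip_width: 40.8
finger_force: 41.3
[1.9, 0.6, 1.2] [-0.21, 0.32, -0.04] rows 0.0
[-1.20568945  5.00337715  0.02402157]
```

```bash
python3 -m crank '[[0,0,0,0,0,0,1],[0,0,0,0,0,0,1],[0,0,0,0,0,0,1],[0,0,0,0,0,0,1]]'; python3 -m crank '[[0,0,-40,0,0,0,1],[0,0,-100,0,0,0,1],[0,0,-160,0,0,0,1],[0,0,-200,0,0,0,1],[0,0,-200,0,0,0,1]]'; python3 tgt.py 590 221 296 10.95 0
```

```text
time: 15.48
eef_pos: [598.9, 183.8, 70.2]
orientation: [[0.756, 0.655, -0.002], [0.655, -0.756, -0.001], [-0.003, -0.001, -1.0]]
force: [0.0, -0.7, 0.0]
grip_width: 85.5
finger_force: 0.0
time: 16.1
eef_pos: [600.5, 184.1, 273.2]
orientation: [[0.756, 0.655, 0.002], [0.655, -0.756, 0.001], [0.002, 0.001, -1.0]]
force: [1.0, 0.3, -0.8]
grip_width: 85.1
finger_force: 0.0
[16.3, -34.7, -22.8] [0.08, -0.07, -60.02] rows 5.6
```

Back to the earlier viewpoint to compare.

```bash
python3 -m crank '[[16,-35,-23,0,0,-10,1],[16,-35,-23,0,0,-20,1],[16,-35,-23,0,0,-30,1],[16,-35,-23,0,0,-40,1],[16,-35,-23,0,0,-50,1]]'; python3 -m crank '[[0,0,0,0,0,-10,1],[0,0,0,0,0,-10,1],[0,0,0,0,0,-10,1]]'
python3 - <<'E'
from h import *; import pickle
f=grab_frame("wrist"); save(f,"w6.png"); pickle.dump(f,open("w6.pkl","wb"))
E
```

```text
time: 16.73
eef_pos: [588.2, 221.0, 292.1]
orientation: [[-0.022, 1.0, -0.004], [1.0, 0.022, -0.002], [-0.002, -0.004, -1.0]]
force: [0.3, 0.0, 0.7]
grip_width: 85.3
finger_force: 0.0
time: 17.1
eef_pos: [588.4, 221.0, 292.6]
orientation: [[-0.185, 0.983, -0.003], [0.983, 0.185, -0.002], [-0.001, -0.003, -1.0]]
force: [0.2, 0.4, -0.4]
grip_width: 85.4
finger_force: 0.0
```

View pics/w6.png

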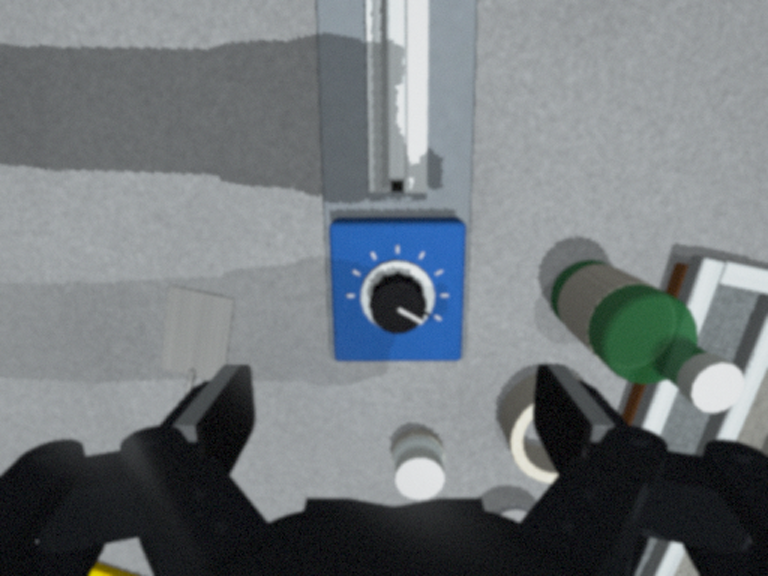

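The pointer runs from (398,306) to (424,322), aimed at the last pip, pip 7, at (437,318). That is four clicks on from pip 3. The squeegee still stands in the slot along column 395, and the bystanders have not moved. Handing in.

```bash
python3 -c "
from plant import robot; print(robot.hand_in())"
```

```text
the job is handed in; nothing more can be done
None
```

I seated the squeegee upright in the dresser slot, turned the dial four clicks clockwise (pip 3 to pip 7), released it, and handed the job in after about 17 s; hand-in returned no verdict.

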